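Lock the leg blank and gauge its mortise

ROBOT

A 6-joint arm with a two-finger parallel gripper is mounted at the origin on the work surface. World frame = base frame: x ahead of the robot, y to its left, z up, the work surface at z = 0. Lengths are in m, angles in rad, forces in N, time in s.
With the tool pointing down it reaches from about 0.4 to 0.825 m from the base axis. Payload 7 kg.
Tool frame: the origin (TCP) lies midway between the tips of the shut fingers; the grasp point (between the pads) lies bot.tcp_to_grasp behind it (bot.tcp_to_grasp is the distance from the TCP to the grasp point, in m); z points along the fingers, y is the line along which they close (so a half turn about z gives the same grasp; the last joint's range is limited). The gripper opens to 85 mm and grips with 20 to 120 N. Pads are 22 mm wide; open, the fingers measure 114 mm over their backs; the gripper's body (76 mm by 85 mm) begins 54 mm behind the grasp point. The pads swing forward as they close: fully open they stand 13 mm farther back than shut.
Start: joints at [1.534, 0.359, 0.012, 0, -1.224, -0.288], TCP at [0.215, 0.64, 0.231] pointing down, gripper open.
Joint ranges: [-3.07, 3.07], [-1.43, 2.12], [-1.02, 1.25], [-3.03, 1.67], [-3.05, -0], [-3.03, 3.03]. Speed limits (rad/s): [2.39, 2.39, 3.01, 3.14, 3.14, 3.14].

INTERFACE

Orientations are given as a unit quaternion [x, y, z, w].
In Python, from rig import bot gives the robot as it stands.
- The arm moves only by the tool servo_tool, never from a script. Its argument "deltas" is a list of rows, each an object of numbers: "claw": the finger opening in mm, from 0 to 85.4; "dx", "dy", "dz": the shift along the tool's x, y, z in mm; "rx", "ry", "rz": the turn, a rotation vector about the tool's x, y, z in units of 5 degrees (1.0 is 5 degrees). In form: [{"claw": .., "dx": .., "dy": .., "dz": .., "rx": .., "ry": .., "rz": ..}, ...]. A call has 1 to 5 rows; each row shifts and turns the commanded pose from where the row before left it, along the tool's axes as they then stand; what a row does not reach is not made up. A row lasts 1/12 s, in which the tool goes at most 41.7 mm and 7.16 degrees, less where a joint would pass 70% of its speed; a pose out of reach is approached as far as the arm can. A call is refused whole if a number of a shift passes 41.7 or a number of a turn 1, either way. A call with a gripper value outside its range is refused whole. The fingers move at their own pace and stop on an object; "force" is the grip in N (left out, the last holds). Time passes only in rows, so rows that do not move let the fingers close. It gives the time, the measured TCP pose, the force, the opening and the grip force at its end, in the units of the state.
- bot.sense(): the state, without advancing time (a new reading comes with each control period).
- bot.read_camera(name): name is "scene" or "top" or "wrist"; returns the picture (400x640x3 uint8, blue, green, red); there is no depth.
- bot.calibration(name): a dict with "vertical_fov" (degrees; the focal length in pixels is half the picture's height over the tangent of half this angle, whatever the lens; pixels are square), "cx", "cy" (the principal point, pixels), "world_from_camera" (4x4, takes a point from camera to world coordinates); the wrist camera has in their place "T_tool_cam" (4x4, takes a point from camera to tool coordinates, whose origin is the TCP and whose axes are the flange's). Camera axes: x right, y up, looking along -z (the intrinsics and any distortion apply to the point x, -y, -z); pixel columns grow to the right and rows downward; lengths in m; the calibration is good to about 2 mm. The wrist camera is an equidistant fisheye: a pixel r from the principal point sees the ray r / f radians off the axis. A picture is of the moment at which its call begins: read the wrist's pose just before it. calibration takes no time and is no camera call.
- bot.finish_job(): hands the job in; it is judged then, once.
The state is a dict: "time_s": time; "joint_positions": joint angles; "qd": joint speeds; "effort": joint torques, N m; "ee_pos": TCP position; "ee_rot": TCP orientation; "ft_force": force on the tool from outside, world axes, zero at the start; "moment": the same for the moment, N m; "grip_width": opening from 0.0 (shut) to 1.0 (fully open); "gripper_force": force on a finger pad.
Only numpy, scipy, OpenCV 4.12 (cv2) and the standard library are available. Lean on these libraries where they do the work, as an engineer would, in place of code of your own. Each camera call takes 0.05 s, during which the arm holds its last target. There are 200 camera calls.

TASK

The table-leg blank lies in the plywood holding jig. First slide the jig's bolt fully home over the end of the blank to lock it in; then take the depth gauge and push its steel blade into the wider of the two mortises in the side of the blank that faces away from the robot, until the brass cross-head is up against the wood. Leave the gauge there, the blank in the jig, and the other things on the bench where they are.

Things in the scene. Friction and masses are not known exactly. Their poses are not given: they have to be found in the camera images.
- gauge: Depth gauge, 177 mm long, lying along x, about 0.2 kg: dark wood handle 28 wide (y), 26 high, x -65 to 30 mm; brass cross-head 70 wide, 26 high, x 30 to 42; flat steel blade 40 wide, 6 thick, x 42 to 112, its middle 13 mm above the underside. Origin: underside of the handle, about 15 mm behind the centre of mass. Starts in its own, the chisel's or the rasp's place.
- shoulder (a point): Point on the gauge where the blade leaves the front face of the brass cross-head, centre of the blade; axes as the gauge (x towards the blade's tip).
- leg: Table-leg blank, pale wood, 80 (x) by 220 (y) by 50 mm high, loose in the jig with 2 mm play. Origin: centre of underside, 20 mm above the bench. Front face (x = -40 mm, away from the robot) has two mortises 12 mm high, middle 25 mm above the underside: wide one 52 mm wide, 74 deep, at y = +35 mm; narrow one 24 wide, 30 deep, at y = -45 mm.
- mortise (a point): Centre of the mouth of the wide mortise, in the plane of the front face, 45 mm above the bench; axes as the blank: x points straight into the mortise, y along its 52 mm width, z up.
- jig: Plywood jig fixed to the bench: base board 20 mm thick, x -55 to 75, y -200 to 130 mm; back fence 60 mm high; two front lips 36 mm high near the blank's ends, none before the wide mortise; at the -y end a dark block with the bolt between two guides, tops 84 mm above the bench. Origin: on the bench under the blank's centre; x roughly towards the robot, y along the blank.
- bolt (a joint): Travel of the jig's steel bolt in m along the jig's +y. 0 = drawn back, 0.050 = fully home against its end stop, where it reaches 50 mm over the top of the blank's end; starts nearly drawn back. It stays where it is left; about 2.5 N friction.
- bolt_grip (a point): Middle of the bolt's upright pale wood grip, 24 (x) by 18 (y) mm, 44 mm high: its top is 14 mm above this point (131 mm above the bench), its foot 30 mm below, on a flat steel bar 24 mm wide with its top 87 mm above the bench. The bar's top is 3 mm over the guides' tops. Axes as the jig; moves with the bolt.
- chisel: Bystander: wood chisel 235 mm long and about 30 mm thick, lying along its x, blade to +x. Origin under its middle.
- rasp: Bystander: rasp 240 mm long with a round 30 mm wooden handle, lying along its x, blade to +x. Origin under its middle.
- square: Bystander: try square lying flat, 18 mm high, dark stock 110 mm long along x centred on the origin, steel blade reaching 170 mm to +y.
- mallet: Bystander: wooden mallet lying flat, 60 mm high, 290 mm long along x, head 130 mm wide centred 120 mm to +x of the origin.
- bowl_blank: Bystander: part-turned wooden bowl, a solid disc 112 mm across and 56 mm high. Origin under its centre.
- jar: Bystander: glass jar 70 mm across and 110 mm high. Origin under its centre.
- tin: Bystander: tin 84 mm across and 70 mm high. Origin under its centre.
Things that resemble listed ones, but are neither listed nor needed, are in the scene too. What is shaped like the gauge but pink or white is not meant. Leave any turquoise look-alike of the leg alone.

How it is judged:
On the way, in this order (a step that is already met when the one before it is completed fails the run):
1. the bolt is slid home (within 5 mm of its end stop) (value of joint bolt above 0.045 m), for 0.2 s.
2. the gauge's blade is in the wide mortise up to the cross-head (within 7 mm) (x of shoulder in the frame of mortise between -0.007 and 0.004 m and y of shoulder in the frame of mortise between -0.013 and 0.013 m and z of shoulder in the frame of mortise between -0.009 and 0.009 m and angle between the x axis of gauge and the x axis of leg, either way round below 0.2 rad), for 0.2 s.
At the end, for the whole second after the job is handed in: Bolt within 5 mm of its end stop; blade in the wide mortise, cross-head within 7 mm of the wood, within 13 mm sideways and 9 mm in height of the mortise centre and 0.2 rad of straight (a little droop is fine), at rest; blank in the jig within 8 mm of its centre, lifted no more than 6 mm (all of step 2 and value of joint bolt above 0.045 m and x of leg in the frame of jig between -0.008 and 0.008 m and y of leg in the frame of jig between -0.008 and 0.008 m and z of leg in the frame of jig below 0.026 m and linear speed of gauge below 0.02 m/s and angular speed of gauge below 0.2 rad/s); the robot touches nothing.
It fails at once if a bystander (chisel, rasp, square, mallet, bowl blank, jar, tin) is moved by more than 30 mm (distance of any of chisel, rasp, square, mallet, bowl_blank, jar, tin from where it was at the start of the episode above 0.03 m).
It also fails if it takes over 64 s, if anything falls off the work surface, if the arm or the gripper's body presses on something with over 40 N, if the wrist force passes 120 N, or if a joint passes its speed limit or range.

## Working session

There is one attempt and no reset: what is moved stays moved. The work goes in short steps, Python scripts to look and compute and a tool call to move; the robot and the scene stay as the last step left them, time stands still between calls to the robot, and variables do not carry over. Pictures are saved under pics/ and viewed, at most 10 in all, crops included, and the job is handed in when it is done.

Besides the shell and the picture viewer there is one more tool, called in YAML: its name, and indented under it one key for each argument. servo_tool: Moves the arm, as the interface text tells. Its arguments: {"type":"object","properties":{"deltas":{"type":"array"},"force":{"type":"number"}},"required":["deltas"]}

```bash
mkdir -p pics; cat > h.py <<'E'
import numpy as np, cv2
from scipy.spatial.transform import Rotation as R
from rig import bot
def snap(n,f):
    s=bot.sense(); im=bot.read_camera(n); cv2.imwrite(f'pics/{f}.png',im); return s,im
def ray(n,u,v,s=None):
    c=bot.calibration(n); f=200/np.tan(np.radians(c['vertical_fov'])/2)
    x,y=u-c['cx'],v-c['cy']
    if n=='wrist':
        r=np.hypot(x,y); t=r/f; k=np.sin(t)/max(r,1e-9)
        d=np.array([x*k,-y*k,-np.cos(t)])
        T=np.eye(4); T[:3,:3]=R.from_quat(s['ee_rot']).as_matrix(); T[:3,3]=s['ee_pos']; M=T@np.array(c['T_tool_cam'])
    else:
        d=np.array([x/f,-y/f,-1]); M=np.array(c['world_from_camera'])
    d=M[:3,:3]@d; return M[:3,3],d/np.linalg.norm(d)
def at(n,u,v,z,s=None):
    o,d=ray(n,u,v,s); return o+d*(z-o[2])/d[2]
def tri(rs):
    A=sum(np.eye(3)-np.outer(d,d) for o,d in rs); b=sum((np.eye(3)-np.outer(d,d))@o for o,d in rs)
    p=np.linalg.solve(A,b); return p,[np.linalg.norm(np.cross(p-o,d)) for o,d in rs]
E
python3 - <<'E'
from h import *
np.set_printoptions(precision=3,suppress=True)
for n in ('scene','top'):
    s,im=snap(n,n+'0'); c=bot.calibration(n); print(n,c)
snap('wrist','wrist0'); print(bot.calibration('wrist'),s,bot.tcp_to_grasp)
E
```

```text
scene {'vertical_fov': 50.50678068278968, 'cx': 316.4882446168231, 'cy': 198.48821393497926, 'world_from_camera': array([[ 0.528, -0.497,  0.689,  1.395],
       [ 0.849,  0.288, -0.443, -0.562],
       [ 0.022,  0.819,  0.574,  0.87 ],
       [ 0.   ,  0.   ,  0.   ,  1.   ]])}
top {'vertical_fov': 55.200810692058525, 'cx': 319.7953770450158, 'cy': 195.33250738782272, 'world_from_camera': array([[-0.021,  0.986, -0.163,  0.252],
       [-1.   , -0.023, -0.014, -0.004],
       [-0.017,  0.163,  0.986,  1.445],
       [ 0.   ,  0.   ,  0.   ,  1.   ]])}
{'vertical_fov': 65.70646984690485, 'cx': 320.07458518373664, 'cy': 195.09708005816594, 'T_tool_cam': array([[ 0.001,  0.961,  0.278,  0.071],
       [ 1.   , -0.001, -0.001, -0.001],
       [-0.   ,  0.278, -0.961, -0.144],
       [ 0.   ,  0.   ,  0.   ,  1.   ]])} {'time_s': 0.05, 'joint_positions': array([ 1.534,  0.359,  0.011, -0.   , -1.224, -0.288]), 'qd': array([ 0.001, -0.001,  0.002,  0.002, -0.   , -0.   ]), 'effort': array([ -0.001, -58.527,  29.442,   6.965,  -0.003,   0.   ]), 'ee_pos': array([0.215, 0.639, 0.23 ]), 'ee_rot': array([ 0.987, -0.162, -0.   ,  0.001]), 'ft_force': array([ 0.407,  0.468, -1.08 ]), 'moment': array([0.005, 0.001, 0.017]), 'gripper_force': 0.0, 'grip_width': 0.9983019007135713} 0.0187
```

View pics/top0.png

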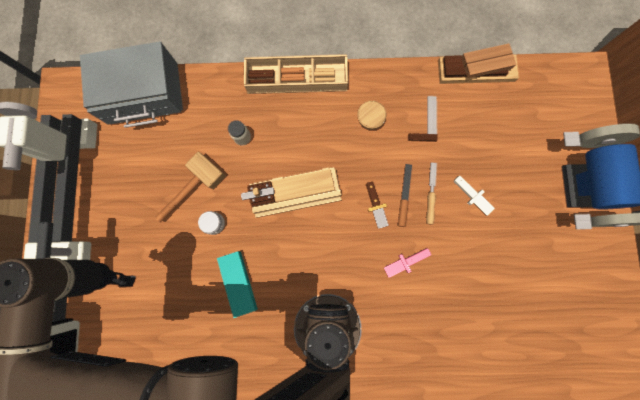

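View pics/scene0.png

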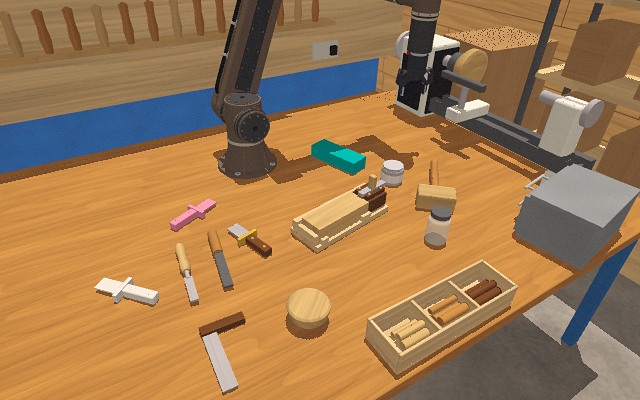

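The two pictures show these things:
- **Gauge:** the dark handle with brass cross-head is at top (377,205) and scene (250,238). The look-alikes are pink at top (408,263) and white at (475,195), so they are not meant. The chisel (432,195) and rasp (405,195) have no cross-head.
- **Leg:** the pale blank in the jig is at top (297,190). The turquoise look-alike is at (237,284).
- **Bolt:** it is at the left end of the jig, at top (258,192).

I'll confirm these in enlarged crops.

```bash
python3 - <<'E'
import cv2,numpy as np
t=cv2.imread('pics/top0.png');s=cv2.imread('pics/scene0.png')
def c(im,x,y,w,h,k,tw):
    return cv2.resize(im[y:y+h,x:x+w],None,fx=k,fy=k,interpolation=cv2.INTER_CUBIC)
a=c(t,235,155,160,75,5,0)      # 800x375
b=c(s,215,170,200,85,4,0)      # 800x340 
cv2.imwrite('pics/c1.png',a); cv2.imwrite('pics/c2.png',b)
E
```

```text
(no output)
```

View pics/c1.png

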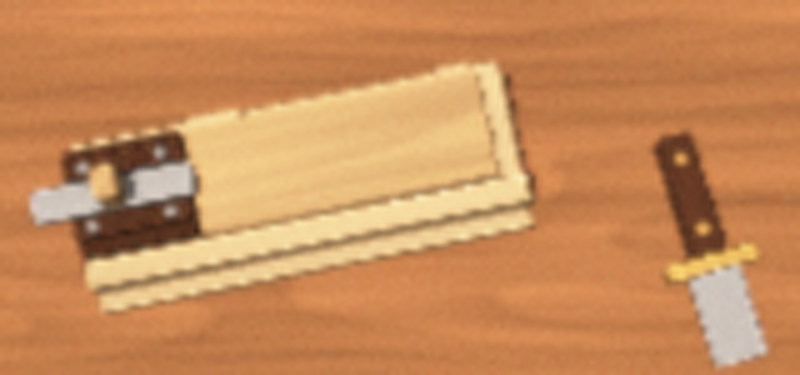

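View pics/c2.png

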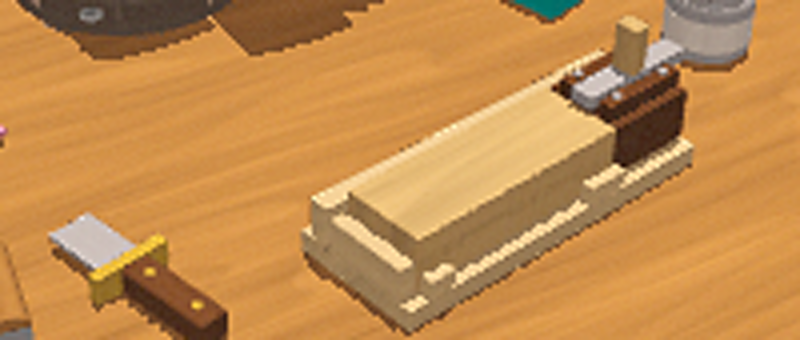

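The crops show the brass-headed gauge with its handle away from the robot and its blade towards it: handle end (675,138), cross-head (712,264), tip (740,358) in the top crop. The bolt grip is at (105,180), with the blank to its right.

```bash
python3 - <<'E'
from h import *
np.set_printoptions(precision=4,suppress=True)
T=lambda u,v:ray('top',u/5+235,v/5+155)
S=lambda u,v:ray('scene',u/4+215,v/4+170)
P={'legFR':((478,76),(420,238)),'legNR':((497,178),(350,192)),'legFL':((187,122),(613,128)),
'griptop':((104,170),(631,20)),'screw1':((682,160),(197,305)),'screw2':((703,229),(150,271)),
'bladeL':((717,364),(50,236)),'bladeR':((766,350),(87,213))}
for k,(a,b) in P.items(): print(k,*tri([T(*a),S(*b)]))
for k,p,z in [('FR',(478,76),.07),('NR',(497,178),.07),('FL',(187,122),.07),('grip',(104,166),.131),('s1',(682,160),.026),('s2',(703,229),.026),('chL',(668,272),.026),('chR',(756,253),.026),('tipL',(717,364),.016),('tipR',(766,350),.016)]:
    o,d=T(*p); print(k,(o+d*(z-o[2])/d[2])[:2])
E
```

```text
legFR [ 0.5744 -0.0233  0.0684] [np.float64(0.004055323480575237), np.float64(0.004055323480575286)]
legNR [ 0.4974 -0.0367  0.0658] [np.float64(0.0024100640144000553), np.float64(0.0024100640144001876)]
legFL [0.5418 0.1872 0.0741] [np.float64(2.4747688728611677e-05), np.float64(2.474768872856514e-05)]
griptop [0.4952 0.2356 0.1372] [np.float64(0.0009397455836408692), np.float64(0.0009397455836410063)]
screw1 [ 0.5144 -0.1777  0.0261] [np.float64(0.0018240239412303134), np.float64(0.0018240239412302744)]
screw2 [ 0.4615 -0.1912  0.0262] [np.float64(0.0017049369158069953), np.float64(0.0017049369158069292)]
bladeL [ 0.3568 -0.2155 -0.0028] [np.float64(0.013880685302695352), np.float64(0.01388068530269539)]
bladeR [ 0.3747 -0.2196  0.035 ] [np.float64(0.015349044306712935), np.float64(0.015349044306712863)]
FR [ 0.572  -0.0268]
NR [ 0.4955 -0.0388]
FL [0.5427 0.1878]
grip [0.4997 0.2376]
s1 [ 0.5137 -0.1794]
s2 [ 0.4608 -0.1928]
chL [ 0.4291 -0.1653]
chR [ 0.4418 -0.2314]
tipL [ 0.3605 -0.2   ]
tipR [ 0.3701 -0.2369]
```

servo_tool:
  deltas:
    - {"dx": 21.6, "dy": 16.3, "dz": -1, "claw": 85}
    - {"dx": 21.6, "dy": 16.3, "dz": -1}
    - {"dx": 21.6, "dy": 16.3, "dz": -1}
    - {"dx": 21.6, "dy": 16.3, "dz": -1}
    - {"dx": 21.6, "dy": 16.3, "dz": -1}

```text
invalid input
```

servo_tool:
  deltas:
    - {"dx": 21.6, "dy": 16.3, "dz": -1}
    - {"dx": 21.6, "dy": 16.3, "dz": -1}
    - {"dx": 21.6, "dy": 16.3, "dz": -1}
    - {"dx": 21.6, "dy": 16.3, "dz": -1}
    - {"dx": 21.6, "dy": 16.3, "dz": -1}

```text
invalid input
```

servo_tool:
  deltas:
    - {"dx": 21.6, "dy": 16.3, "dz": -1}
    - {"dx": 21.6, "dy": 16.3, "dz": -1}
    - {"dx": 21.6, "dy": 16.3, "dz": -1}
    - {"dx": 21.6, "dy": 16.3, "dz": -1}
    - {"dx": 21.6, "dy": 16.3, "dz": -1}

```text
invalid input
```

servo_tool:
  deltas:
    - {"dx": 21.6, "dy": 16.3, "dz": -1}
    - {"dx": 21.6, "dy": 16.3, "dz": -1}
    - {"dx": 21.6, "dy": 16.3, "dz": -1}
    - {"rz": -0.9}
    - {"rz": -0.9}

```text
invalid input
```

servo_tool:
  deltas:
    - {"rz": -0.9}
    - {"rz": -0.9}
    - {"rz": -0.9}
    - {"rz": -0.9}
    - {}

```text
invalid input
```

```bash
python3 - <<'E'
from h import *
s,im=snap('wrist','w1'); print(s['ee_pos'],s['ee_rot'],s['joint_positions'],s['time_s'])
np.save('w1.npy',np.r_[s['ee_pos'],s['ee_rot']])
cv2.imwrite('pics/w1b.png',cv2.resize(im,None,fx=1.25,fy=1.25,interpolation=cv2.INTER_CUBIC))
E
```

```text
[0.21532426 0.63937787 0.23057244] [ 9.86834601e-01 -1.61731547e-01 -2.93893699e-05  6.13156244e-04] [ 1.53409857e+00  3.59237964e-01  1.12656826e-02 -2.25538599e-04
 -1.22403331e+00 -2.88115620e-01] 0.15
```

View pics/w1b.png

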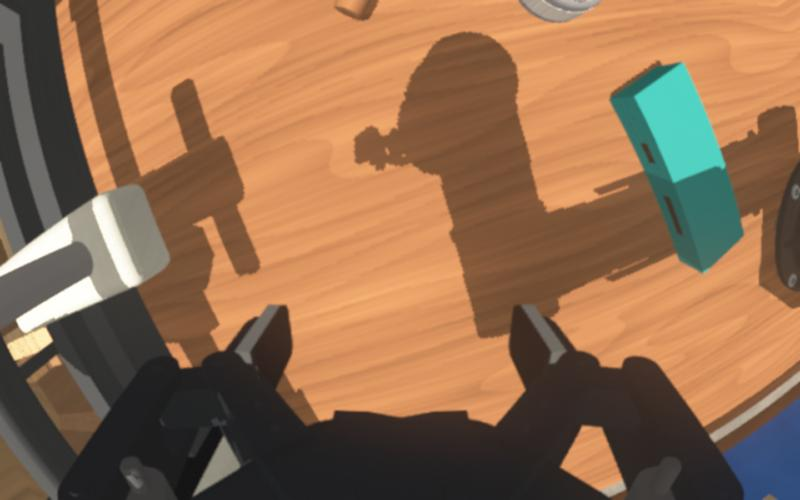

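The picture is still from the start pose: fingers below, turquoise look-alike at (680,165). All five moves were refused, so the rows probably need every field.

servo_tool:
  deltas:
    - {"claw": 85, "dx": 21.6, "dy": 16.3, "dz": -1, "rx": 0, "ry": 0, "rz": 0}
    - {"claw": 85, "dx": 21.6, "dy": 16.3, "dz": -1, "rx": 0, "ry": 0, "rz": 0}
    - {"claw": 85, "dx": 21.6, "dy": 16.3, "dz": -1, "rx": 0, "ry": 0, "rz": 0}
    - {"claw": 85, "dx": 21.6, "dy": 16.3, "dz": -1, "rx": 0, "ry": 0, "rz": 0}
    - {"claw": 85, "dx": 21.6, "dy": 16.3, "dz": -1, "rx": 0, "ry": 0, "rz": 0}

```text
time_s: 0.62
ee_pos: [0.2922, 0.5268, 0.2362]
ee_rot: [0.987, -0.162, -0.0, 0.0]
ft_force: [-0.1, 0.8, 0.6]
grip_width: 0.995
gripper_force: 0.0
```

servo_tool:
  deltas:
    - {"claw": 85, "dx": 21.6, "dy": 16.3, "dz": -1, "rx": 0, "ry": 0, "rz": 0}
    - {"claw": 85, "dx": 21.6, "dy": 16.3, "dz": -1, "rx": 0, "ry": 0, "rz": 0}
    - {"claw": 85, "dx": 21.6, "dy": 16.3, "dz": -1, "rx": 0, "ry": 0, "rz": 0}
    - {"claw": 85, "dx": 21.6, "dy": 16.3, "dz": -1, "rx": 0, "ry": 0, "rz": 0}
    - {"claw": 85, "dx": 21.6, "dy": 16.3, "dz": -1, "rx": 0, "ry": 0, "rz": 0}

```text
time_s: 1.03
ee_pos: [0.3686, 0.415, 0.2413]
ee_rot: [0.987, -0.162, -0.0, -0.0]
ft_force: [-0.2, -0.3, 0.4]
grip_width: 0.995
gripper_force: 0.0
```

servo_tool:
  deltas:
    - {"claw": 85, "dx": 21.6, "dy": 16.3, "dz": -1, "rx": 0, "ry": 0, "rz": 0}
    - {"claw": 85, "dx": 21.6, "dy": 16.3, "dz": -1, "rx": 0, "ry": 0, "rz": 0}
    - {"claw": 85, "dx": 21.6, "dy": 16.3, "dz": -1, "rx": 0, "ry": 0, "rz": 0}
    - {"claw": 85, "dx": 21.6, "dy": 16.3, "dz": -1, "rx": 0, "ry": 0, "rz": 0}
    - {"claw": 85, "dx": 21.6, "dy": 16.3, "dz": -1, "rx": 0, "ry": 0, "rz": 0}

```text
time_s: 1.45
ee_pos: [0.4449, 0.3033, 0.2464]
ee_rot: [0.987, -0.162, -0.0, -0.0]
ft_force: [0.6, 0.2, -0.5]
grip_width: 0.99
gripper_force: 0.0
```

servo_tool:
  deltas:
    - {"claw": 85, "dx": 21.6, "dy": 16.3, "dz": -1, "rx": 0, "ry": 0, "rz": 0}
    - {"claw": 85, "dx": 21.6, "dy": 16.3, "dz": -1, "rx": 0, "ry": 0, "rz": 0}
    - {"claw": 85, "dx": 21.6, "dy": 16.3, "dz": -1, "rx": 0, "ry": 0, "rz": 0}
    - {"claw": 85, "dx": 0, "dy": 0, "dz": 0, "rx": 0, "ry": 0, "rz": -0.9}
    - {"claw": 85, "dx": 0, "dy": 0, "dz": 0, "rx": 0, "ry": 0, "rz": -0.9}

```text
time_s: 1.87
ee_pos: [0.4909, 0.2361, 0.2492]
ee_rot: [0.997, -0.083, -0.0, 0.0]
ft_force: [-0.5, 1.1, 0.2]
grip_width: 0.994
gripper_force: 0.0
```

servo_tool:
  deltas:
    - {"claw": 85, "dx": 0, "dy": 0, "dz": 0, "rx": 0, "ry": 0, "rz": -0.9}
    - {"claw": 85, "dx": 0, "dy": 0, "dz": 0, "rx": 0, "ry": 0, "rz": -0.9}
    - {"claw": 85, "dx": 0, "dy": 0, "dz": 0, "rx": 0, "ry": 0, "rz": -0.9}
    - {"claw": 85, "dx": 0, "dy": 0, "dz": 0, "rx": 0, "ry": 0, "rz": -0.9}
    - {"claw": 85, "dx": 0, "dy": 0, "dz": 0, "rx": 0, "ry": 0, "rz": 0}

```text
time_s: 2.28
ee_pos: [0.4902, 0.2374, 0.2492]
ee_rot: [0.997, 0.075, -0.0, 0.0]
ft_force: [-0.1, 0.3, -0.4]
grip_width: 1.001
gripper_force: 0.0
```

```bash
python3 - <<'E'
from h import *
s,im=snap('wrist','w1'); print(s['ee_pos'],s['ee_rot'],s['joint_positions'],s['time_s'])
np.save('w1.npy',np.r_[s['ee_pos'],s['ee_rot']])
cv2.imwrite('pics/w1b.png',cv2.resize(im,None,fx=1.25,fy=1.25,interpolation=cv2.INTER_CUBIC))
E
```

```text
[0.49016622 0.23743708 0.24919274] [ 9.97194714e-01  7.48511065e-02 -1.05654477e-04  4.63459307e-05] [ 8.10910223e-01  1.32677143e-01 -2.48826630e-01 -7.88158587e-05
 -1.18951140e+00  9.09757797e-01] 2.2833
```

View pics/w1b.png

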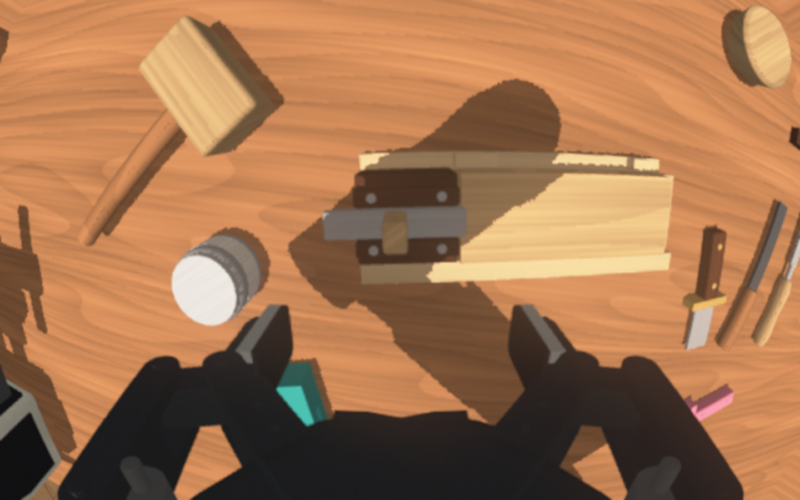

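The wrist picture shows the bolt grip's top face at about (395,237), the bolt bar from (323,222) to (465,222) and the blank's top from (462,180) to (672,250). The gauge is at (705,287).

```bash
python3 - <<'E'
from h import *
np.set_printoptions(precision=4,suppress=True)
a=np.load('w1.npy'); s=dict(ee_pos=a[:3],ee_rot=a[3:])
W=lambda u,v:ray('wrist',u/1.25,v/1.25,s)
def z(u,v,h):
    o,d=W(u,v); return (o+d*(h-o[2])/d[2])[:2]
T=lambda u,v:ray('top',u/5+235,v/5+155)
S=lambda u,v:ray('scene',u/4+215,v/4+170)
print('grip',z(395.5,238,.131),tri([W(395.5,238),T(104,168),S(631,20)]))
print('FR',z(672,177,.07),tri([W(672,177),T(478,76),S(420,238)]))
print('NR',z(668,250,.07),'FL',z(460,170,.07), 'barL',z(323,213,.087),z(323,239,.087),'barR',z(465,207,.087),z(465,237,.087))
print('screws',z(715,247,.026),z(714,286,.026),'tip',z(687,347,.016),z(706,350,.016))
E
```

```text
grip [0.489 0.241] (array([0.4937, 0.2379, 0.1367]), [np.float64(0.004365242874518154), np.float64(0.003836862965547791), np.float64(0.002079446072536437)])
FR [ 0.5775 -0.0238] (array([ 0.5758, -0.0238,  0.0695]), [np.float64(0.0017577630410872474), np.float64(0.004654340079932905), np.float64(0.0037302204391106352)])
NR [ 0.5033 -0.0437] FL [0.5392 0.1944] barL [0.4892 0.3014] [0.4672 0.2992] barR [0.5114 0.1878] [0.4866 0.183 ]
screws [ 0.512  -0.1691] [ 0.4603 -0.1934] tip [ 0.3619 -0.198 ] [ 0.3573 -0.2468]
```

servo_tool:
  deltas:
    - {"claw": 85, "dx": 3.5, "dy": 0, "dz": 30, "rx": 0, "ry": 0, "rz": 0}
    - {"claw": 85, "dx": 0, "dy": 0, "dz": 30, "rx": 0, "ry": 0, "rz": 0}
    - {"claw": 85, "dx": 0, "dy": 0, "dz": 30, "rx": 0, "ry": 0, "rz": 0}
    - {"claw": 60, "dx": 0, "dy": 0, "dz": 25, "rx": 0, "ry": 0, "rz": 0}
    - {"claw": 60, "dx": 0, "dy": 0, "dz": 20, "rx": 0, "ry": 0, "rz": 0}

```text
time_s: 2.75
ee_pos: [0.493, 0.2375, 0.1122]
ee_rot: [0.997, 0.071, -0.001, 0.0]
ft_force: [0.3, -0.1, 0.7]
grip_width: 0.741
gripper_force: 0.0
```

servo_tool:
  deltas:
    - {"claw": 60, "dx": 0, "dy": 0, "dz": 14, "rx": 0, "ry": 0, "rz": 0}
    - {"claw": 40, "dx": 0, "dy": 0, "dz": 0, "rx": 0, "ry": 0, "rz": 0}
    - {"claw": 10, "dx": 0, "dy": 0, "dz": 0, "rx": 0, "ry": 0, "rz": 0}
    - {"claw": 10, "dx": 0, "dy": 0, "dz": 0, "rx": 0, "ry": 0, "rz": 0}
    - {"claw": 10, "dx": 0, "dy": 0, "dz": 0, "rx": 0, "ry": 0, "rz": 0}
  force: 30

```text
time_s: 3.17
ee_pos: [0.4943, 0.2388, 0.1017]
ee_rot: [0.997, 0.073, 0.001, -0.001]
ft_force: [0.8, 2.8, -2.5]
grip_width: 0.207
gripper_force: 31.4
```

servo_tool:
  deltas:
    - {"claw": 10, "dx": 0, "dy": 0, "dz": 0, "rx": 0, "ry": 0, "rz": 0}
    - {"claw": 10, "dx": 0, "dy": 0, "dz": 0, "rx": 0, "ry": 0, "rz": 0}

```text
time_s: 3.33
ee_pos: [0.4944, 0.2388, 0.1016]
ee_rot: [0.997, 0.073, 0.001, -0.001]
ft_force: [-1.2, 0.9, 4.6]
grip_width: 0.212
gripper_force: 31.8
```

servo_tool:
  deltas:
    - {"claw": 10, "dx": 0, "dy": 8, "dz": 0, "rx": 0, "ry": 0, "rz": 0}
    - {"claw": 10, "dx": 0, "dy": 8, "dz": 0, "rx": 0, "ry": 0, "rz": 0}
    - {"claw": 10, "dx": 0, "dy": 8, "dz": 0, "rx": 0, "ry": 0, "rz": 0}
    - {"claw": 10, "dx": 0, "dy": 8, "dz": 0, "rx": 0, "ry": 0, "rz": 0}
    - {"claw": 10, "dx": 0, "dy": 8, "dz": 0, "rx": 0, "ry": 0, "rz": 0}

```text
time_s: 3.75
ee_pos: [0.5015, 0.1989, 0.1016]
ee_rot: [0.997, 0.073, 0.002, -0.001]
ft_force: [4.7, 4.0, 5.1]
grip_width: 0.205
gripper_force: 31.9
```

servo_tool:
  deltas:
    - {"claw": 10, "dx": 0, "dy": 2, "dz": 0, "rx": 0, "ry": 0, "rz": 0}
    - {"claw": 10, "dx": 0, "dy": 2, "dz": 0, "rx": 0, "ry": 0, "rz": 0}

```text
time_s: 3.92
ee_pos: [0.5023, 0.1949, 0.1016]
ee_rot: [0.997, 0.073, 0.002, -0.001]
ft_force: [1.2, 12.3, 6.3]
grip_width: 0.208
gripper_force: 32.3
```

servo_tool:
  deltas:
    - {"claw": 10, "dx": 0, "dy": 1.5, "dz": 0, "rx": 0, "ry": 0, "rz": 0}
    - {"claw": 10, "dx": 0, "dy": 1.5, "dz": 0, "rx": 0, "ry": 0, "rz": 0}
    - {"claw": 10, "dx": 0, "dy": 0, "dz": 0, "rx": 0, "ry": 0, "rz": 0}

```text
time_s: 4.17
ee_pos: [0.5024, 0.1948, 0.1016]
ee_rot: [0.997, 0.073, 0.002, -0.003]
ft_force: [-2.6, 17.1, 5.2]
grip_width: 0.208
gripper_force: 32.5
```

servo_tool:
  deltas:
    - {"claw": 10, "dx": 0, "dy": -2.5, "dz": 0, "rx": 0, "ry": 0, "rz": 0}
    - {"claw": 60, "dx": 0, "dy": 0, "dz": 0, "rx": 0, "ry": 0, "rz": 0}
    - {"claw": 60, "dx": 0, "dy": 0, "dz": 0, "rx": 0, "ry": 0, "rz": 0}
    - {"claw": 60, "dx": 0, "dy": 0, "dz": -20, "rx": 0, "ry": 0, "rz": 0}
    - {"claw": 60, "dx": 0, "dy": 0, "dz": -30, "rx": 0, "ry": 0, "rz": 0}

```text
time_s: 4.58
ee_pos: [0.4975, 0.1914, 0.1473]
ee_rot: [0.997, 0.072, -0.004, 0.002]
ft_force: [0.8, 0.9, -0.4]
grip_width: 0.702
gripper_force: 0.0
```

servo_tool:
  deltas:
    - {"claw": 60, "dx": 0, "dy": 0, "dz": -30, "rx": 0, "ry": 0, "rz": 0}
    - {"claw": 85, "dx": 0, "dy": 0, "dz": -20, "rx": 0, "ry": 0, "rz": 0}
    - {"claw": 85, "dx": 22.5, "dy": 27.8, "dz": 0, "rx": 0, "ry": 0, "rz": 0}
    - {"claw": 85, "dx": 22.5, "dy": 27.8, "dz": 0, "rx": 0, "ry": 0, "rz": 0}
    - {"claw": 85, "dx": 22.5, "dy": 27.8, "dz": 0, "rx": 0, "ry": 0, "rz": 0}

```text
time_s: 5.0
ee_pos: [0.5789, 0.12, 0.2004]
ee_rot: [0.997, 0.074, -0.001, -0.0]
ft_force: [1.3, -0.4, 0.0]
grip_width: 0.996
gripper_force: 0.0
```

servo_tool:
  deltas:
    - {"claw": 85, "dx": 22.5, "dy": 27.8, "dz": 0, "rx": 0, "ry": 0, "rz": 0}
    - {"claw": 85, "dx": 22.5, "dy": 27.8, "dz": 0, "rx": 0, "ry": 0, "rz": 0}
    - {"claw": 85, "dx": 22.5, "dy": 27.8, "dz": 0, "rx": 0, "ry": 0, "rz": 0}
    - {"claw": 85, "dx": 0, "dy": 0, "dz": 0, "rx": 0, "ry": 0, "rz": 0}

```text
time_s: 5.33
ee_pos: [0.6601, 0.0437, 0.1981]
ee_rot: [0.997, 0.071, -0.002, 0.001]
ft_force: [-0.6, 1.8, -0.2]
grip_width: 0.994
gripper_force: 0.0
```

```bash
python3 - <<'E'
from h import *
s,im=snap('wrist','w2'); print(s['ee_pos'],s['ee_rot'],s['joint_positions'],s['time_s'])
np.save('w2.npy',np.r_[s['ee_pos'],s['ee_rot']])
cv2.imwrite('pics/w2b.png',cv2.resize(im,None,fx=1.25,fy=1.25,interpolation=cv2.INTER_CUBIC))
E
```

```text
[0.66005405 0.04365544 0.19806672] [ 9.97481102e-01  7.09060540e-02 -1.73200231e-03  8.85234458e-04] [ 3.60633301e-01  3.59749003e-01 -6.40871738e-02  7.74595970e-04
 -1.15078566e+00  1.35177729e+00] 5.3333
```

View pics/w2b.png

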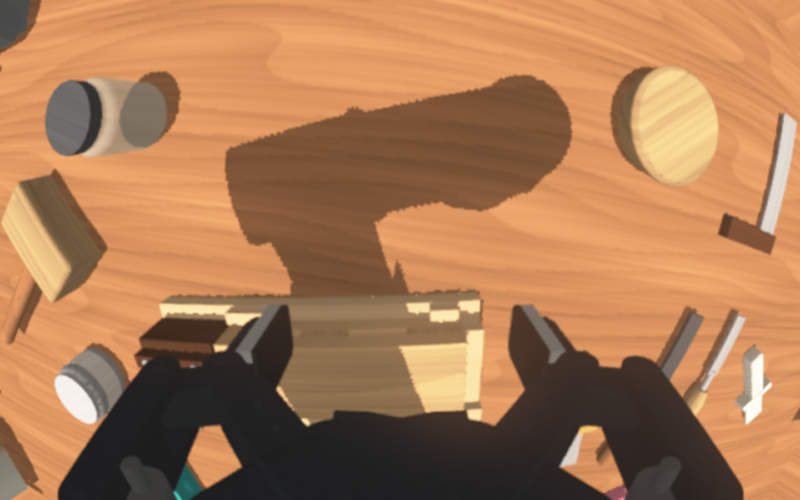

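The wrist view from the far side shows the jig from (160,300) to (482,420), with the front face in shadow around y=320-330. I'll enlarge that part with the shadow lifted.

```bash
python3 - <<'E'
import cv2,numpy as np
im=cv2.imread('pics/w2.png')[225:315,225:395]
im=(255*(im/255.)**0.6).astype('uint8')
cv2.imwrite('pics/c3.png',cv2.resize(im,(765,405),interpolation=cv2.INTER_CUBIC))
E
```

```text
(no output)
```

View pics/c3.png

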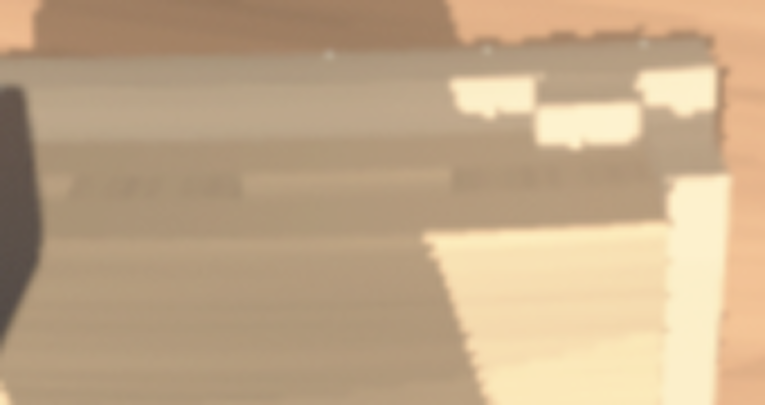

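```bash
python3 - <<'E'
from h import *
np.set_printoptions(precision=4,suppress=True)
a=np.load('w2.npy'); s=dict(ee_pos=a[:3],ee_rot=a[3:])
for n,u,v,h in [('mL0',72,185,.045),('mL1',242,185,.045),('mR0',450,180,.045),('mR1',640,175,.045),('FRtop',667,222,.07),('Ftop_l',60,237,.07),('Ftopmid',428,232,.07),('baseR',715,38,.02),('baseL',0,60,.02),('lipR0',640,115,.036),('lipR1',535,145,.036),('lipend',715,110,.036)]:
    o,d=ray('wrist',u/4.5+225,v/4.5+225,s); print(n,(o+d*(h-o[2])/d[2])[:2])
E
```

```text
mL0 [0.5503 0.1173]
mL1 [0.5578 0.075 ]
mR0 [0.5669 0.025 ]
mR1 [ 0.5742 -0.0208]
FRtop [ 0.5759 -0.0232]
Ftop_l [0.5508 0.1145]
Ftopmid [0.5665 0.0304]
baseR [ 0.6024 -0.0384]
baseL [0.5691 0.1436]
lipR0 [ 0.5861 -0.0196]
lipR1 [0.5746 0.0048]
lipend [ 0.5897 -0.0381]
```

The lighter strip between (242,185) and (450,180) is the wide mortise: about 50 mm wide, world y 0.025 to 0.075. That matches the position worked out from the blank's corner, so the mouth is at about (0.562, 0.050), yaw 0.18. Next is the gauge.

servo_tool:
  deltas:
    - {"claw": 85, "dx": -24.5, "dy": 22.4, "dz": 0, "rx": 0, "ry": 0, "rz": 0}
    - {"claw": 85, "dx": -24.5, "dy": 22.4, "dz": 0, "rx": 0, "ry": 0, "rz": 0}
    - {"claw": 85, "dx": -24.5, "dy": 22.4, "dz": 0, "rx": 0, "ry": 0, "rz": 0}
    - {"claw": 85, "dx": -24.5, "dy": 22.4, "dz": 0, "rx": 0, "ry": 0, "rz": 0}
    - {"claw": 85, "dx": -24.5, "dy": 22.4, "dz": 0, "rx": 0, "ry": 0, "rz": 0}

```text
time_s: 5.8
ee_pos: [0.5505, -0.0809, 0.1996]
ee_rot: [0.997, 0.073, -0.001, -0.0]
ft_force: [0.2, -0.4, -0.3]
grip_width: 0.996
gripper_force: 0.0
```

servo_tool:
  deltas:
    - {"claw": 60, "dx": -24.5, "dy": 22.4, "dz": 0, "rx": 0, "ry": 0, "rz": 0}
    - {"claw": 60, "dx": -24.5, "dy": 22.4, "dz": 0, "rx": 0, "ry": 0, "rz": 0}
    - {"claw": 60, "dx": -24.5, "dy": 22.4, "dz": 0, "rx": 0, "ry": 0, "rz": 0}
    - {"claw": 60, "dx": -24.5, "dy": 22.4, "dz": 0, "rx": 0, "ry": 0, "rz": 0}
    - {"claw": 60, "dx": 0, "dy": 0, "dz": 0, "rx": 0, "ry": 0, "rz": -0.62}

```text
time_s: 6.22
ee_pos: [0.4643, -0.1852, 0.1998]
ee_rot: [0.995, 0.098, -0.001, -0.0]
ft_force: [0.3, 0.3, 0.2]
grip_width: 0.7
gripper_force: 0.0
```

servo_tool:
  deltas:
    - {"claw": 60, "dx": 0, "dy": 0, "dz": 0, "rx": 0, "ry": 0, "rz": -0.62}
    - {"claw": 60, "dx": 0, "dy": 0, "dz": 0, "rx": 0, "ry": 0, "rz": 0}

```text
time_s: 6.38
ee_pos: [0.4676, -0.1832, 0.2]
ee_rot: [0.992, 0.127, -0.001, -0.0]
ft_force: [-0.0, 0.6, -0.2]
grip_width: 0.704
gripper_force: 0.0
```

```bash
python3 - <<'E'
from h import *
s,im=snap('wrist','w3'); print(s['ee_pos'],s['ee_rot'],s['joint_positions'],s['time_s'])
np.save('w3.npy',np.r_[s['ee_pos'],s['ee_rot']])
cv2.imwrite('pics/w3b.png',cv2.resize(im[50:330,120:520],None,fx=2,fy=2,interpolation=cv2.INTER_CUBIC))
E
```

```text
[ 0.4676171  -0.18316306  0.1999935 ] [ 9.91845408e-01  1.27445197e-01 -5.68207826e-04 -2.93271300e-04] [ 1.81695230e-02  9.80381504e-02 -4.06560005e-01 -5.23655417e-04
 -1.06739199e+00  1.80846523e+00] 6.3833
```

View pics/w3b.png

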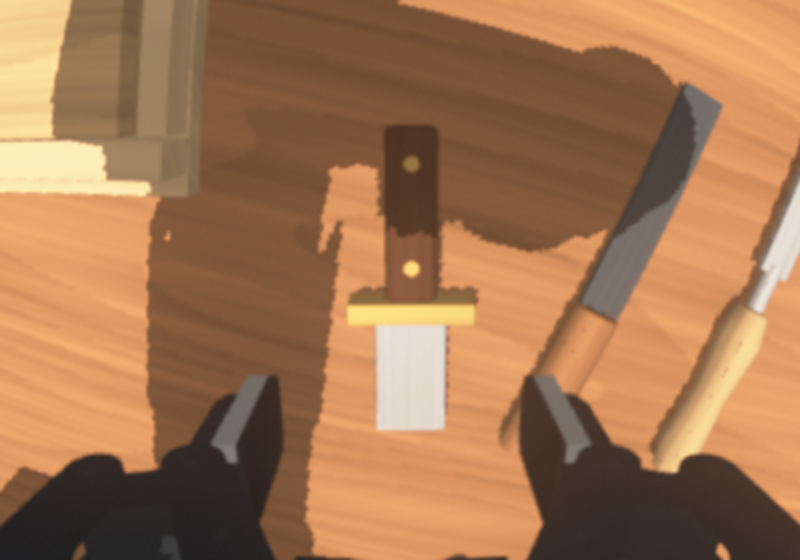

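The gauge lies straight up the picture: rivets at (412,164) and (412,269), cross-head front edge at (411,323), tip at (411,430). The rasp is clear to its right.

```bash
python3 - <<'E'
from h import *
np.set_printoptions(precision=4,suppress=True)
a=np.load('w3.npy'); s=dict(ee_pos=a[:3],ee_rot=a[3:])
W=lambda u,v:ray('wrist',u/2+120-.25,v/2+50-.25,s)
T=lambda u,v:ray('top',u/5+235,v/5+155)
S=lambda u,v:ray('scene',u/4+215,v/4+170)
for n,u,v,h in [('end',411,127,.026),('s1',411.5,164,.026),('s2',411.5,269,.026),('chf',411,322,.026),('tip',410.5,430,.016)]:
    o,d=W(u,v); print(n,(o+d*(h-o[2])/d[2])[:2])
print(tri([W(411.5,164),T(682,160),S(197,305)]),tri([W(411.5,269),T(703,229),S(150,271)]))
Rm=R.from_quat(a[3:]).as_matrix(); print(Rm)
E
```

```text
end [ 0.532  -0.1712]
s1 [ 0.5137 -0.1763]
s2 [ 0.4601 -0.1906]
chf [ 0.4313 -0.198 ]
tip [ 0.3614 -0.2166]
(array([ 0.5141, -0.1772,  0.0258]), [np.float64(0.0009624581864027315), np.float64(0.002224594368301856), np.float64(0.00152222096819664)]) (array([ 0.4609, -0.1909,  0.0261]), [np.float64(0.0008966274121293457), np.float64(0.0018349758230092666), np.float64(0.0017358175366015277)])
[[ 0.9675  0.2528 -0.0012]
 [ 0.2528 -0.9675  0.0004]
 [-0.0011 -0.0007 -1.    ]]
```

servo_tool:
  deltas:
    - {"claw": 60, "dx": -4.5, "dy": 5, "dz": 30, "rx": 0, "ry": 0, "rz": 0}
    - {"claw": 60, "dx": 0, "dy": 0, "dz": 35, "rx": 0, "ry": 0, "rz": 0}
    - {"claw": 60, "dx": 0, "dy": 0, "dz": 35, "rx": 0, "ry": 0, "rz": 0}
    - {"claw": 60, "dx": 0, "dy": 0, "dz": 35, "rx": 0, "ry": 0, "rz": 0}
    - {"claw": 60, "dx": 0, "dy": 0, "dz": 25, "rx": 0, "ry": 0, "rz": 0}

```text
time_s: 6.85
ee_pos: [0.4644, -0.1882, 0.0376]
ee_rot: [0.992, 0.126, -0.001, -0.0]
ft_force: [-0.2, 0.4, -0.6]
grip_width: 0.704
gripper_force: 0.0
```

servo_tool:
  deltas:
    - {"claw": 60, "dx": 0, "dy": 0, "dz": 20, "rx": 0, "ry": 0, "rz": 0}
    - {"claw": 60, "dx": 0, "dy": 0, "dz": 10, "rx": 0, "ry": 0, "rz": 0}
    - {"claw": 60, "dx": 0, "dy": 0, "dz": 4, "rx": 0, "ry": 0, "rz": 0}
    - {"claw": 60, "dx": 0, "dy": 0, "dz": 0, "rx": 0, "ry": 0, "rz": 0}
    - {"claw": 60, "dx": 0, "dy": 0, "dz": 0, "rx": 0, "ry": 0, "rz": 0}

```text
time_s: 7.27
ee_pos: [0.4665, -0.1886, 0.0066]
ee_rot: [0.992, 0.127, -0.0, 0.0]
ft_force: [-0.0, -0.3, -0.1]
grip_width: 0.704
gripper_force: 0.0
```

servo_tool:
  deltas:
    - {"claw": 40, "dx": 0, "dy": 0, "dz": 2, "rx": 0, "ry": 0, "rz": 0}
    - {"claw": 30, "dx": 0, "dy": 0, "dz": 0, "rx": 0, "ry": 0, "rz": 0}
    - {"claw": 15, "dx": 0, "dy": 0, "dz": 0, "rx": 0, "ry": 0, "rz": 0}
    - {"claw": 15, "dx": 0, "dy": 0, "dz": 0, "rx": 0, "ry": 0, "rz": 0}
    - {"claw": 15, "dx": 0, "dy": 0, "dz": 0, "rx": 0, "ry": 0, "rz": 0}
  force: 60

```text
time_s: 7.68
ee_pos: [0.4668, -0.1889, 0.0053]
ee_rot: [0.992, 0.127, 0.001, 0.0]
ft_force: [-1.4, 0.2, 6.0]
grip_width: 0.313
gripper_force: 59.7
```

servo_tool:
  deltas:
    - {"claw": 15, "dx": 0, "dy": 0, "dz": 0, "rx": 0, "ry": 0, "rz": 0}
    - {"claw": 15, "dx": 0, "dy": 0, "dz": 0, "rx": 0, "ry": 0, "rz": 0}
    - {"claw": 15, "dx": 0, "dy": 0, "dz": 0, "rx": 0, "ry": 0, "rz": 0}

```text
time_s: 7.93
ee_pos: [0.4668, -0.1889, 0.0053]
ee_rot: [0.992, 0.127, 0.001, 0.0]
ft_force: [-0.8, 0.9, 6.6]
grip_width: 0.316
gripper_force: 59.8
```

servo_tool:
  deltas:
    - {"claw": 15, "dx": 0, "dy": 0, "dz": -10, "rx": 0, "ry": 0, "rz": 0}
    - {"claw": 15, "dx": 0, "dy": 0, "dz": -30, "rx": 0, "ry": 0, "rz": 0}
    - {"claw": 15, "dx": 0, "dy": 0, "dz": -35, "rx": 0, "ry": 0, "rz": 0}
    - {"claw": 15, "dx": 0, "dy": 0, "dz": -35, "rx": 0, "ry": 0, "rz": 0}
    - {"claw": 15, "dx": 0, "dy": 0, "dz": -35, "rx": 0, "ry": 0, "rz": 0}

```text
time_s: 8.35
ee_pos: [0.4656, -0.1888, 0.151]
ee_rot: [0.992, 0.127, -0.0, -0.0]
ft_force: [1.6, 0.6, -2.1]
grip_width: 0.312
gripper_force: 59.4
```

servo_tool:
  deltas:
    - {"claw": 15, "dx": 0, "dy": 0, "dz": -25, "rx": 0, "ry": 0, "rz": 0}
    - {"claw": 15, "dx": 0, "dy": 0, "dz": -10, "rx": 0, "ry": 0, "rz": 0}
    - {"claw": 15, "dx": 10, "dy": -8, "dz": 0, "rx": 0, "ry": 0, "rz": 0}
    - {"claw": 15, "dx": 20, "dy": -14, "dz": 0, "rx": 0, "ry": 0, "rz": 0}
    - {"claw": 15, "dx": 25, "dy": -17.5, "dz": 0, "rx": 0, "ry": 0, "rz": 0}

```text
time_s: 8.77
ee_pos: [0.5086, -0.1364, 0.1833]
ee_rot: [0.992, 0.126, -0.001, -0.0]
ft_force: [0.5, -0.7, -1.7]
grip_width: 0.312
gripper_force: 59.6
```

servo_tool:
  deltas:
    - {"claw": 15, "dx": 25, "dy": -17.5, "dz": 0, "rx": 0, "ry": 0, "rz": 0}
    - {"claw": 15, "dx": 25, "dy": -17.5, "dz": 0, "rx": 0, "ry": 0, "rz": 0}
    - {"claw": 15, "dx": 25, "dy": -17.5, "dz": 0, "rx": 0, "ry": 0, "rz": 0}
    - {"claw": 15, "dx": 25, "dy": -17.5, "dz": 0, "rx": 0, "ry": 0, "rz": 0}
    - {"claw": 15, "dx": 25, "dy": -17.5, "dz": 0, "rx": 0, "ry": 0, "rz": 0}

```text
time_s: 9.18
ee_pos: [0.6085, -0.0188, 0.1821]
ee_rot: [0.992, 0.127, -0.001, -0.0]
ft_force: [-0.2, 0.6, -1.4]
grip_width: 0.317
gripper_force: 59.6
```

servo_tool:
  deltas:
    - {"claw": 15, "dx": 25, "dy": -17.5, "dz": 0, "rx": 0, "ry": 0, "rz": 0}
    - {"claw": 15, "dx": 25, "dy": -17.5, "dz": 0, "rx": 0, "ry": 0, "rz": 0}
    - {"claw": 15, "dx": 25, "dy": -17.5, "dz": 0, "rx": 0, "ry": 0, "rz": 0}
    - {"claw": 15, "dx": 15, "dy": -10, "dz": 0, "rx": 0, "ry": 0, "rz": 0.44}
    - {"claw": 15, "dx": 0, "dy": 0, "dz": 0, "rx": 0, "ry": 0, "rz": 0.44}

```text
time_s: 9.6
ee_pos: [0.6811, 0.066, 0.1807]
ee_rot: [0.996, 0.089, -0.002, 0.0]
ft_force: [0.5, -0.9, -1.6]
grip_width: 0.313
gripper_force: 59.6
```

servo_tool:
  deltas:
    - {"claw": 15, "dx": 0, "dy": 0, "dz": 0, "rx": 0, "ry": 0, "rz": 0}
    - {"claw": 15, "dx": 0, "dy": 0, "dz": 0, "rx": 0, "ry": 0, "rz": 0}

```text
time_s: 9.77
ee_pos: [0.6789, 0.063, 0.182]
ee_rot: [0.996, 0.089, -0.002, 0.0]
ft_force: [-1.1, 0.6, -2.1]
grip_width: 0.313
gripper_force: 59.6
```

```bash
python3 - <<'E'
from h import *
s,im=snap('wrist','w4'); print(s['ee_pos'],R.from_quat(s['ee_rot']).as_matrix(),s['time_s'],s['grip_width'])
np.save('w4.npy',np.r_[s['ee_pos'],s['ee_rot']])
a=cv2.resize(im[150:380,190:450],None,fx=2.3,fy=2.3,interpolation=cv2.INTER_CUBIC)
a=(255*(a/255.)**0.65).astype('uint8')
cv2.imwrite('pics/w4b.png',a)
E
```

```text
[0.6789264  0.06295972 0.18202268] [[ 9.83985201e-01  1.78220822e-01 -3.23466392e-03]
 [ 1.78219589e-01 -9.83990514e-01 -6.67843010e-04]
 [-3.30190214e-03  8.06671641e-05 -9.99994545e-01]] 9.7667 0.31300955559021604
```

servo_tool:
  deltas:
    - {"claw": 15, "dx": 10.5, "dy": -8.3, "dz": 0, "rx": 0, "ry": 0, "rz": 0}
    - {"claw": 15, "dx": 0, "dy": 0, "dz": 25, "rx": 0, "ry": 0, "rz": 0}
    - {"claw": 15, "dx": 0, "dy": 0, "dz": 30, "rx": 0, "ry": 0, "rz": 0}
    - {"claw": 15, "dx": 0, "dy": 0, "dz": 30, "rx": 0, "ry": 0, "rz": 0}
    - {"claw": 15, "dx": 0, "dy": 0, "dz": 25, "rx": 0, "ry": 0, "rz": 0}

```text
time_s: 10.23
ee_pos: [0.6879, 0.0722, 0.0725]
ee_rot: [0.996, 0.089, -0.0, -0.0]
ft_force: [1.0, -0.5, -1.2]
grip_width: 0.313
gripper_force: 59.6
```

servo_tool:
  deltas:
    - {"claw": 15, "dx": 0, "dy": 0, "dz": 20, "rx": 0, "ry": 0, "rz": 0}
    - {"claw": 15, "dx": 0, "dy": 0, "dz": 14, "rx": 0, "ry": 0, "rz": 0}
    - {"claw": 15, "dx": 0, "dy": 0, "dz": 0, "rx": 0, "ry": 0, "rz": 0}
    - {"claw": 15, "dx": 0, "dy": 0, "dz": 0, "rx": 0, "ry": 0, "rz": 0}
    - {"claw": 15, "dx": 0, "dy": 0, "dz": 0, "rx": 0, "ry": 0, "rz": 0}

```text
time_s: 10.65
ee_pos: [0.6895, 0.0726, 0.0416]
ee_rot: [0.996, 0.089, 0.001, -0.0]
ft_force: [-0.5, 0.5, -2.0]
grip_width: 0.314
gripper_force: 59.5
```

servo_tool:
  deltas:
    - {"claw": 15, "dx": 0, "dy": 0, "dz": 4.3, "rx": 0, "ry": 0, "rz": 0}
    - {"claw": 15, "dx": 0, "dy": 0, "dz": 0, "rx": 0, "ry": 0, "rz": 0}
    - {"claw": 15, "dx": -5, "dy": 0, "dz": 0, "rx": 0, "ry": 0, "rz": 0}
    - {"claw": 15, "dx": -5, "dy": 0, "dz": 0, "rx": 0, "ry": 0, "rz": 0}
    - {"claw": 15, "dx": 0, "dy": 0, "dz": 0, "rx": 0, "ry": 0, "rz": 0}

```text
time_s: 11.07
ee_pos: [0.6777, 0.0706, 0.0363]
ee_rot: [0.996, 0.089, -0.0, -0.0]
ft_force: [-1.1, -0.3, -2.0]
grip_width: 0.312
gripper_force: 59.5
```

servo_tool:
  deltas:
    - {"claw": 15, "dx": -5, "dy": 0, "dz": 0, "rx": 0, "ry": 0, "rz": 0}
    - {"claw": 15, "dx": -4, "dy": 0, "dz": 0, "rx": 0, "ry": 0, "rz": 0}
    - {"claw": 15, "dx": -4, "dy": 0, "dz": 0, "rx": 0, "ry": 0, "rz": 0}
    - {"claw": 15, "dx": 0, "dy": 0, "dz": 0, "rx": 0, "ry": 0, "rz": 0}

```text
time_s: 11.4
ee_pos: [0.6651, 0.0683, 0.0361]
ee_rot: [0.996, 0.089, -0.0, -0.0]
ft_force: [0.3, 0.6, -2.1]
grip_width: 0.315
gripper_force: 59.5
```

servo_tool:
  deltas:
    - {"claw": 15, "dx": -5, "dy": 0, "dz": -0.8, "rx": 0, "ry": 0, "rz": 0}
    - {"claw": 15, "dx": -5, "dy": 0, "dz": 0, "rx": 0, "ry": 0, "rz": 0}
    - {"claw": 15, "dx": -5, "dy": 0, "dz": 0, "rx": 0, "ry": 0, "rz": 0}
    - {"claw": 15, "dx": 0, "dy": 0, "dz": 0, "rx": 0, "ry": 0, "rz": 0}

```text
time_s: 11.73
ee_pos: [0.6501, 0.0656, 0.0368]
ee_rot: [0.996, 0.089, -0.0, -0.0]
ft_force: [-1.2, 0.2, -2.3]
grip_width: 0.316
gripper_force: 59.5
```

servo_tool:
  deltas:
    - {"claw": 15, "dx": -5, "dy": 0, "dz": 0, "rx": 0, "ry": 0, "rz": 0}
    - {"claw": 15, "dx": -5, "dy": 0, "dz": 0, "rx": 0, "ry": 0, "rz": 0}
    - {"claw": 15, "dx": -5, "dy": 0, "dz": 0, "rx": 0, "ry": 0, "rz": 0}
    - {"claw": 15, "dx": -5, "dy": 0, "dz": 0, "rx": 0, "ry": 0, "rz": 0}
    - {"claw": 15, "dx": 0, "dy": 0, "dz": 0, "rx": 0, "ry": 0, "rz": 0}

```text
time_s: 12.15
ee_pos: [0.6304, 0.062, 0.0368]
ee_rot: [0.996, 0.089, -0.0, -0.0]
ft_force: [-0.7, 0.1, -2.0]
grip_width: 0.32
gripper_force: 59.5
```

servo_tool:
  deltas:
    - {"claw": 15, "dx": -5, "dy": 0, "dz": 0, "rx": 0, "ry": 0, "rz": 0}
    - {"claw": 15, "dx": -5, "dy": 0, "dz": 0, "rx": 0, "ry": 0, "rz": 0}
    - {"claw": 15, "dx": -5, "dy": 0, "dz": 0, "rx": 0, "ry": 0, "rz": 0}
    - {"claw": 15, "dx": -5, "dy": 0, "dz": 0, "rx": 0, "ry": 0, "rz": 0}
    - {"claw": 15, "dx": -4, "dy": 0, "dz": 0, "rx": 0, "ry": 0, "rz": 0}

```text
time_s: 12.57
ee_pos: [0.6073, 0.0579, 0.0368]
ee_rot: [0.996, 0.089, -0.0, -0.0]
ft_force: [0.3, -0.1, -2.6]
grip_width: 0.319
gripper_force: 59.5
```

servo_tool:
  deltas:
    - {"claw": 15, "dx": -2, "dy": 0, "dz": 0, "rx": 0, "ry": 0, "rz": 0}
    - {"claw": 15, "dx": -1.5, "dy": 0, "dz": 0, "rx": 0, "ry": 0, "rz": 0}
    - {"claw": 15, "dx": 0, "dy": 0, "dz": 0, "rx": 0, "ry": 0, "rz": 0}

```text
time_s: 12.82
ee_pos: [0.6044, 0.0574, 0.0369]
ee_rot: [0.996, 0.089, 0.0, -0.0]
ft_force: [0.1, 0.1, -1.4]
grip_width: 0.312
gripper_force: 59.5
```

servo_tool:
  deltas:
    - {"claw": 15, "dx": -2, "dy": 0, "dz": 0, "rx": 0, "ry": 0, "rz": 0}
    - {"claw": 15, "dx": -1, "dy": 0, "dz": 0, "rx": 0, "ry": 0, "rz": 0}
    - {"claw": 15, "dx": 0, "dy": 0, "dz": 0, "rx": 0, "ry": 0, "rz": 0}

```text
time_s: 13.07
ee_pos: [0.6014, 0.0569, 0.0368]
ee_rot: [0.996, 0.089, -0.0, -0.0]
ft_force: [-0.7, 0.9, -1.6]
grip_width: 0.314
gripper_force: 59.5
```

servo_tool:
  deltas:
    - {"claw": 15, "dx": -1.5, "dy": 0, "dz": 0, "rx": 0, "ry": 0, "rz": 0}
    - {"claw": 15, "dx": 0, "dy": 0, "dz": 0, "rx": 0, "ry": 0, "rz": 0}

```text
time_s: 13.23
ee_pos: [0.6007, 0.0568, 0.037]
ee_rot: [0.996, 0.089, 0.001, -0.0]
ft_force: [2.5, -0.7, -2.8]
grip_width: 0.314
gripper_force: 59.4
```

servo_tool:
  deltas:
    - {"claw": 15, "dx": -1.5, "dy": 0, "dz": 0, "rx": 0, "ry": 0, "rz": 0}
    - {"claw": 15, "dx": -1.5, "dy": 0, "dz": 0, "rx": 0, "ry": 0, "rz": 0}
    - {"claw": 15, "dx": 0, "dy": 0, "dz": 0, "rx": 0, "ry": 0, "rz": 0}

```text
time_s: 13.48
ee_pos: [0.5996, 0.0567, 0.0375]
ee_rot: [0.996, 0.089, 0.002, -0.0]
ft_force: [8.5, -0.2, -5.5]
grip_width: 0.314
gripper_force: 59.4
```

servo_tool:
  deltas:
    - {"claw": 15, "dx": 2.5, "dy": 0, "dz": 0, "rx": 0, "ry": 0, "rz": 0}
    - {"claw": 28, "dx": 0, "dy": 0, "dz": 0, "rx": 0, "ry": 0, "rz": 0}
    - {"claw": 34, "dx": 0, "dy": 0, "dz": 0, "rx": 0, "ry": 0, "rz": 0}
    - {"claw": 42, "dx": 0, "dy": 0, "dz": 0, "rx": 0, "ry": 0, "rz": 0}
    - {"claw": 52, "dx": 0, "dy": 0, "dz": 0, "rx": 0, "ry": 0, "rz": 0}

```text
time_s: 13.9
ee_pos: [0.5994, 0.0565, 0.0369]
ee_rot: [0.996, 0.089, -0.0, 0.0]
ft_force: [0.1, 1.1, -0.2]
grip_width: 0.602
gripper_force: 0.0
```

servo_tool:
  deltas:
    - {"claw": 55, "dx": 0, "dy": 0, "dz": 0, "rx": 0, "ry": 0, "rz": 0}
    - {"claw": 55, "dx": 0, "dy": 0, "dz": -10, "rx": 0, "ry": 0, "rz": 0}
    - {"claw": 55, "dx": 0, "dy": 0, "dz": -25, "rx": 0, "ry": 0, "rz": 0}
    - {"claw": 55, "dx": 0, "dy": 0, "dz": -35, "rx": 0, "ry": 0, "rz": 0}
    - {"claw": 55, "dx": 0, "dy": 0, "dz": -35, "rx": 0, "ry": 0, "rz": 0}

```text
time_s: 14.32
ee_pos: [0.5989, 0.0562, 0.1431]
ee_rot: [0.996, 0.089, -0.001, 0.0]
ft_force: [0.9, 1.1, 0.6]
grip_width: 0.643
gripper_force: 0.0
```

servo_tool:
  deltas:
    - {"claw": 55, "dx": 20, "dy": 0, "dz": -30, "rx": 0, "ry": 0, "rz": 0}
    - {"claw": 55, "dx": 25, "dy": 0, "dz": -30, "rx": 0, "ry": 0, "rz": 0}
    - {"claw": 55, "dx": 20, "dy": 0, "dz": 0, "rx": 0, "ry": 0, "rz": 0}
    - {"claw": 55, "dx": 0, "dy": 0, "dz": 0, "rx": 0, "ry": 0, "rz": 0}

```text
time_s: 14.65
ee_pos: [0.6674, 0.0688, 0.2051]
ee_rot: [0.996, 0.089, 0.003, -0.0]
ft_force: [-0.6, 0.0, -0.7]
grip_width: 0.643
gripper_force: 0.0
```

```bash
python3 - <<'E'
from h import *
s,w=snap('wrist','w5'); _,sc=snap('scene','s5'); print(s['ee_pos'],s['time_s'],s['ft_force'])
np.save('w5.npy',np.r_[s['ee_pos'],s['ee_rot']])
a=cv2.resize(w[150:330,190:450],(780,540)[0:2] if 0 else (433,300),interpolation=cv2.INTER_CUBIC)
a=cv2.resize(w[170:370,220:420],(400,400),interpolation=cv2.INTER_CUBIC)
b=cv2.resize(sc[165:265,285:385],(400,400),interpolation=cv2.INTER_CUBIC)
m=np.hstack([a,b]); cv2.imwrite('pics/f.png',(255*(m/255.)**0.7).astype('uint8'))
E
```

```text
[0.66739604 0.0688019  0.20509279] 14.65 [-0.55925337  0.00414599 -0.65968856]
```

View pics/f.png

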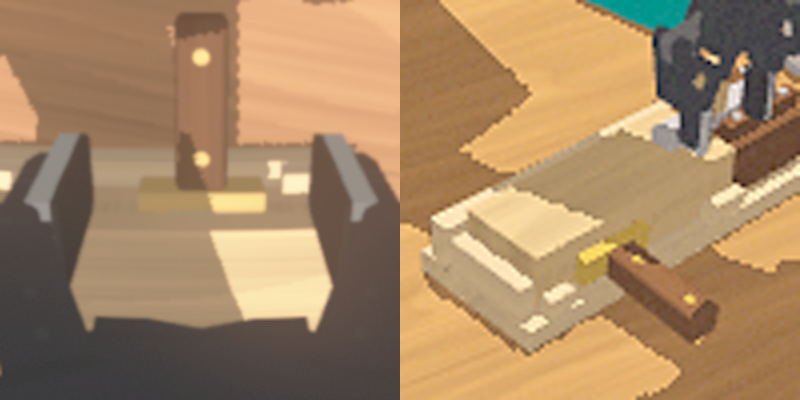

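The final picture shows the gauge standing straight out of the blank. Its cross-head is flat against the front face, at (200,195) on the left and (610,255) on the right. The hand is clear. I'll check the droop and position from the rivets before handing in.

```bash
python3 - <<'E'
from h import *
np.set_printoptions(precision=4,suppress=True)
a=np.load('w5.npy'); s=dict(ee_pos=a[:3],ee_rot=a[3:])
W=lambda u,v:ray('wrist',u/2+220,v/2+170,s); S=lambda u,v:ray('scene',u/4+285,v/4+165)
p1=tri([W(201,57),S(291,299)]); p2=tri([W(201.5,159),S(238,258)]); print(p1,p2)
m=np.array([-.9837,-.18,0]); y=np.array([.18,-.9837,0]); M=np.array([.5623,.05,.045])
d=p2[0]-p1[0]; d/=np.linalg.norm(d); print('angle',np.arccos(d@m))
sh=p2[0]+d*.0325; print('shoulder x,y',(sh-M)@m,(sh-M)@y,'z(top-13)',sh[2]-.013-.045)
E
```

```text
(array([0.6497, 0.0662, 0.0465]), [np.float64(0.0014250806890753584), np.float64(0.0014250806890751299)]) (array([0.5957, 0.0559, 0.0521]), [np.float64(0.0011176065701846744), np.float64(0.0011176065701848875)])
angle 0.10202438638614149
shoulder x,y -0.0015928643847421377 0.00046995346624848194 z(top-13) -0.00258330232084307
```

```bash
python3 -c "
from rig import bot
print(bot.finish_job())"
```

```text
the job is handed in; nothing more can be done
None
```

I slid the bolt home to its end stop and left the gauge in the wide mortise with its cross-head against the wood, about 2 mm from centre and drooping 0.1 rad by my last measurement; the job is handed in at about 15 s, with no verdict shown.

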